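Roll the spare typewriter roller up into its caddy and shut it in

ROBOT

A 6-joint arm with a two-finger parallel gripper is mounted at the origin on the work surface. World frame = base frame: x ahead of the robot, y to its left, z up, the work surface at z = 0. Lengths are in mm, angles in degrees, forces in N, time in s.
With the tool pointing down it reaches from about 350 to 850 mm from the base axis. Payload 8.1 kg.
Tool frame: the origin (TCP) lies at the very end of the fingers, on their centre line; the grasp point (between the pads) lies 19 mm behind it (r.grip_depth is the distance from the TCP to the grasp point, in mm); y points along the fingers, z is the direction in which the jaws open and shut, and the axes are right-handed (so a half turn about y gives the same grasp; the last joint's range is limited). The gripper opens to 85 mm and grips with 20 to 120 N. Pads are 22 mm wide; open, the fingers measure 114 mm over their backs; the gripper's body (76 mm by 85 mm) begins 54 mm behind the grasp point. The pads swing forward as they close: fully open they stand 13 mm farther back than shut.
Start: joints at [-72.044, 7.471, 85.268, -0, 87.261, -4.893], TCP at [233.008, -552.913, 231.292] pointing down, gripper open.
Joint ranges: [-169.43, 169.43], [-51.17, 129.36], [1.28, 143.12], [-76.62, 256.62], [0, 156.53], [-152.29, 152.29]. Speed limits (degrees/s): [136.94, 136.94, 159.86, 180, 180, 180].

INTERFACE

Orientations are given as [roll, pitch, yaw] about the fixed x, y, z axes, in that order (R = Rz(yaw) Ry(pitch) Rx(roll)).
In Python, from bench import readout, eyes, r gives the robot as it stands. The module is installed in compiled form; this text tells all that it offers.
- The arm moves only by the tool move_arm, never from a script. Its argument "motion" is text: rows parted by semicolons, each of 6 numbers parted by spaces: the shift along the world's x, y, z in cm, then the turn, a rotation vector about the world's x, y, z in degrees. A call has 1 to 10 rows; each row is the pose to reach, as a shift and turn from the pose commanded when the call began; what a row does not reach only later rows make up. A row lasts 1/12 s, in which the tool goes at most 41.7 mm and 7.16 degrees, less where a joint would pass 70% of its speed; a pose out of reach is approached as far as the arm can. A call with a gripper value outside its range is refused whole. "fingers" is the finger opening in cm, from 0 to 8.54, set as the call begins (left out, the last holds). The fingers move at their own pace and stop on an object; "squeeze" is the grip in N (left out, the last holds). Time passes only in rows, so rows that repeat a pose let the fingers close. It gives the time, the measured TCP pose, the force and the opening at its end, in the units of the state.
- readout.sense(): the state, without advancing time (a new reading comes with each control period).
- eyes.snapshot(name): name is "scene" or "top" or "wrist"; returns a dict with "image" (420x560x3 uint8, blue, green, red), "fx", "fy", "cx", "cy" (pixels), "world_to_cam" (4x4, takes a point from world to camera coordinates). Camera axes: x right, y down, z forward; pixel columns grow to the right and rows downward; lengths in mm; the calibration is good to about 2 mm. A picture is of the moment at which its call begins. There is no depth.
- r.hand_in(): hands the job in, once; it reports no verdict.
The state is a dict: "time": time; "joint_pos": joint angles; "qd": joint speeds; "joint_efforts": joint torques, N m; "tool_pos": TCP position; "tcp_rot": TCP orientation; "ft_force": force on the tool from outside, world axes, zero at the start; "wrist_torque": the same for the moment, N m; "finger_gap": finger opening in mm.
Only numpy, scipy, OpenCV 4.12 (cv2) and the standard library are available. Lean on these libraries where they do the work, as an engineer would, in place of code of your own. Each camera call takes 0.05 s, during which the arm holds its last target. There are 200 camera calls.

TASK

Put the spare typewriter roller away in the grey caddy: with the fingertips, push it slowly up the ramp until it settles against the stop in the bay at the top, never letting it run loose or roll back down on the way, and then push the shutter fully shut over it. The roller is only pushed, never picked up; leave the other things on the desk where they are.

Things in the scene. Friction and masses are not known exactly. Their poses are not given: they have to be found in the camera images.
- caddy: Fixed grey plastic roll-top caddy, 299 mm long, 133 mm wide. Origin on the desk under it; x level along the caddy, up-slope; y across; z up. Every x and z in these texts is in this frame, in mm. Its bay (x = 20 to 170) has side walls up to z = 84 and is open above and towards the ramp until the shutter is shut; behind the stop it is a closed box up to x = 170.
- ramp_foot (a point): Middle of the foot of the ramp surface, x = -121, z = 12.5. The ramp is straight, 8 degrees steep, 123 mm wide between low cheeks that stand 10 mm above it. Below the foot (x = -129 to -121) a lip stands 6 mm above the ramp surface (top at z = 18.5) and keeps the roller from rolling off.
- ramp_crest (a point): Middle of the top edge of the ramp, x = 46, z = 36. Past it a short seat slopes 6 degrees down to the stop, so that a roller pushed past it stays in the seat when let go; short of it the roller rolls back down.
- stop (a point): Middle of the stop, an upright wall across the end of the seat: x = 85, z = 54.
- roller: Loose black rubber-covered roller, 40 mm in diameter, 100 mm long plus a 6 mm long steel pin (12 mm diameter) at each end, about 0.25 kg. Origin at its centre; y is its long axis; x and z turn as it rolls. It starts lying across the foot of the ramp against the lip (centre x = -110, z = 34). Against the stop its centre is at x = 65, z = 54.
- shutter (a joint): Sliding shutter, m: 0 is fully open (parked over the rear box), 0.072 fully shut (over the bay, against its end stop). It slides level along the caddy's -x, towards the foot of the ramp, with about 1.5 N of friction, and stays where it is left.
- shutter_ridge (a point): Middle of the top edge of the upright ridge by which the shutter is pushed: 10 mm thick along the slide, 70 mm wide across, 20 mm high (top z = 109), standing on the shutter plate (133 mm wide, 75 mm long, 5 mm thick, top z = 89), which runs on 9.5 mm behind the middle of the ridge. At x = 155 with the shutter fully open, 83 fully shut.
- mouse: White ceramic mouse figurine, 42 mm across and 56 mm high, a bystander. Origin under it on the desk.
- sharpener: Stainless steel pencil sharpener, 26 x 16 x 13 mm, a bystander. Origin under it on the desk.
- pencil_grip: Green silicone pencil grip, a three-sided sleeve 38 mm long and about 15 mm thick lying on the desk, a bystander. Origin under its middle.
- cork_ring: Flat cork ring, 54 mm across and 7 mm high, round the marble, a bystander. Origin under its centre.
- marble_center (a point): Glass marble, 20 mm in diameter, lying in the cork ring, a bystander. The point is its centre.
- mug: White ceramic mug, 80 mm across without its handle, 85 mm high, a bystander. Origin under it on the desk.
- tape: Roll of paper tape lying flat, 72 mm across and 18 mm high, a bystander. Origin under its centre.
Not all that is in view belongs to the job. There is more than one size of the roller; the job needs the middle-sized.

How it is judged:
By the outcome, as a careful person would: the job done as asked, in the order asked, and still so for the second after the job is handed in, with the robot touching nothing.
It also fails if it takes over 54 s, if anything falls off the work surface, if the arm or the gripper's body presses on something with over 40 N, if the wrist force passes 120 N, or if a joint passes its speed limit or range.

## Working session

There is one attempt and no reset: what is moved stays moved. The work goes in short steps, Python scripts to look and compute and a tool call to move; the robot and the scene stay as the last step left them, time stands still between calls to the robot, and variables do not carry over. Pictures are saved under pics/ and viewed, about 8 in all and at most 12, crops included, and the job is handed in when it is done.

Besides the shell and the picture viewer there is one more tool, called after "Emit:" in YAML: its name, and indented under it one key for each argument. move_arm: Moves the arm, as the interface text tells. Its arguments: {"type":"object","properties":{"motion":{"type":"string"},"fingers":{"type":"number"},"squeeze":{"type":"number"}},"required":["motion"]}

```bash
mkdir -p pics
python3 - <<'E'
from bench import readout, eyes, r
import cv2,numpy as np
for n in("scene","top"):
    s=eyes.snapshot(n); cv2.imwrite(f"pics/{n}0.png",s["image"]); np.save(n+".npy",s,allow_pickle=True)
    print(n,s["fx"],s["cx"],s["cy"],np.round(s["world_to_cam"],3).tolist())
print(readout.sense())
E
```

```text
scene 435.22571395616535 282.4955511671251 205.81778060218244 [[0.83, 0.558, 0.011, -478.982], [0.328, -0.472, -0.818, -73.379], [-0.452, 0.682, -0.575, 1207.543], [0.0, 0.0, 0.0, 1.0]]
top 474.4295522911465 280.4144513602355 209.4580005563418 [[0.004, -1.0, -0.016, 29.53], [-0.984, -0.001, -0.18, 523.597], [0.18, 0.017, -0.984, 862.702], [0.0, 0.0, 0.0, 1.0]]
{'time': 0.1, 'joint_pos': array([-7.20438469e+01,  7.51265374e+00,  8.53230072e+01, -2.06758934e-05,
        8.72610900e+01, -4.89219970e+00]), 'qd': array([ 0.12181412, -0.08764357, -0.16147804,  0.11970926, -0.07820104,
       -0.05578491]), 'joint_efforts': array([ 1.41340879e-03, -5.70953751e+01, -5.01940155e+01, -8.63686296e-05,
        8.14495375e-03, -3.18045306e-05]), 'tool_pos': array([ 232.85236548, -552.43892397,  230.33011394]), 'tcp_rot': array([-9.00964002e+01,  8.23046538e-03, -1.57151653e+02]), 'ft_force': array([-0.18453067,  0.76958694,  0.16532323]), 'wrist_torque': array([-0.00393807, -0.05380938,  0.00055473]), 'finger_gap': 84.94958554430335}
```

View pics/scene0.png

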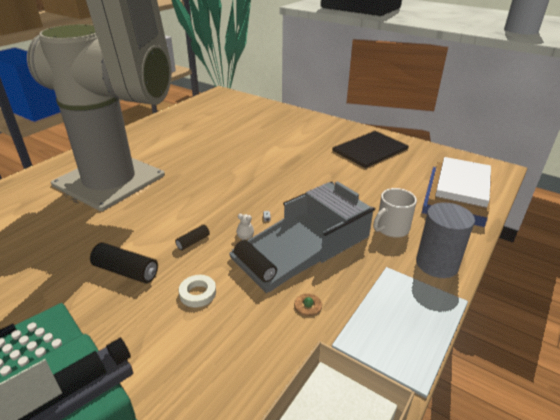

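View pics/top0.png

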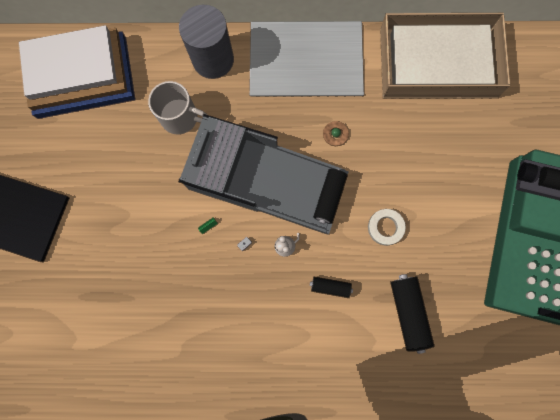

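Three rollers are visible in the top view: (330,195) on the ramp foot, a small one at (332,287) and a large one at (411,313). The one on the ramp is middle-sized and lies against the lip as described. I'll confirm that in a crop and use the crop to measure the caddy's corners.

Run:
```python
import cv2
a=cv2.imread("pics/top0.png")[105:240,170:355]
a=cv2.convertScaleAbs(cv2.resize(a,None,fx=4.3,fy=4.3,interpolation=cv2.INTER_CUBIC),alpha=1.8,beta=20)
cv2.imwrite("pics/crop1.png",a)
```

```text
(no output)
```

View pics/crop1.png

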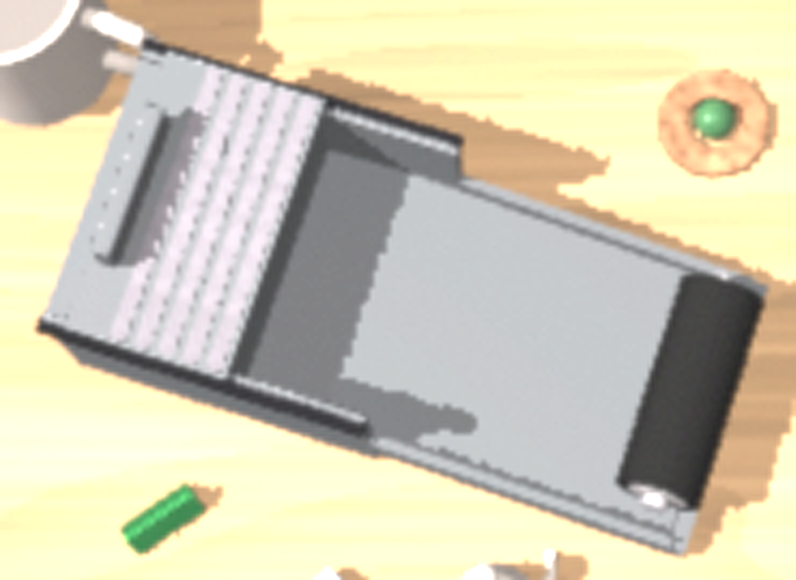

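```bash
cat > h.py <<'E'
import numpy as np
def cam(n): return np.load(n+".npy",allow_pickle=True).item()
def proj(s,P):
    q=np.c_[P,np.ones(len(P))]@np.array(s["world_to_cam"]).T
    return np.c_[s["fx"]*q[:,0]/q[:,2]+s["cx"],s["fy"]*q[:,1]/q[:,2]+s["cy"]]
def c2w(p,P):
    P=np.atleast_2d(P).astype(float);c,s=np.cos(p[2]),np.sin(p[2])
    return np.c_[p[0]+c*P[:,0]-s*P[:,1],p[1]+s*P[:,0]+c*P[:,1],P[:,2]]
E
python3 - <<'E'
from h import *
from scipy.optimize import least_squares
s=cam("top")
C=np.array([[20,-66.5,84],[20,66.5,84],[170,-66.5,84],[170,66.5,84],[-129,-66.5,20],[-129,66.5,20],[150,-35,109],[150,35,109]])
u=np.array([[460,138],[368,430],[145,42],[42,325],[765,288],[685,552],[167,115],[112,262]])/4.3+[170,105]
f=least_squares(lambda p:(proj(s,c2w([p[0]*100,p[1]*100,p[2]],C))-u).ravel(),[6,1,1.2],loss="soft_l1")
p=f.x*[100,100,1];print(p[:2],np.degrees(p[2]));print(np.round(f.fun.reshape(-1,2),1).tolist() )
np.save("pose.npy",p)
for k in([-110,0,34],[65,0,54],[155,0,109],[83,0,109]):print(k,c2w(p,k).round(1))
import cv2
sc=cam("scene");im=cv2.resize(sc["image"],None,fx=2,fy=2)
for q in np.r_[proj(sc,c2w(p,C)),proj(sc,c2w(p,[[-110,50,34],[-110,-50,34]]))]:cv2.circle(im,tuple(int(v*2) for v in q),3,(0,0,255),1)
cv2.imwrite("pics/crop2.png",cv2.resize(cv2.convertScaleAbs(im[340:600,420:780],alpha=1.6,beta=20),None,fx=2,fy=2))
E
```

```text
[582.65155454  36.70411101] 72.18094145783493
[[1.1, 2.1], [0.1, -0.1], [-0.1, 1.6], [-0.1, 0.1], [1.5, -0.7], [0.7, 0.6], [-3.2, -1.9], [-3.3, -1.3]]
[-110, 0, 34] [[549. -68.  34.]]
[65, 0, 54] [[602.5  98.6  54. ]]
[155, 0, 109] [[630.1 184.3 109. ]]
[83, 0, 109] [[608.1 115.7 109. ]]
```

View pics/crop2.png

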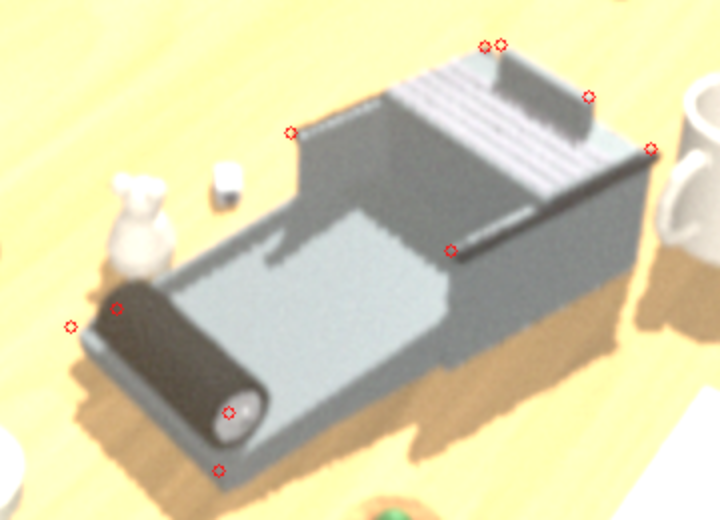

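Run:
```python
from h import *
from scipy.optimize import least_squares
s=cam("top");sc=cam("scene")
C=np.array([[20,-66.5,84],[20,66.5,84],[170,-66.5,84],[170,66.5,84],[-129,-66.5,18.5],[-129,66.5,18.5]])
u=np.array([[460,138],[368,430],[145,42],[42,325],[765,288],[685,552]])/4.3+[170,105]
D=np.array([[20,66.5,84],[20,-66.5,84],[170,-66.5,84],[-129,66.5,18.5],[150,35,109],[150,-35,109]])
v=np.array([[298,137],[460,258],[655,157],[83,340],[500,52],[592,100]])/4+[210,170]
f=least_squares(lambda p:np.r_[proj(s,c2w([p[0]*100,p[1]*100,p[2]],C))-u,proj(sc,c2w([p[0]*100,p[1]*100,p[2]],D))-v].ravel(),[6,1,1.2],loss="soft_l1")
p=f.x*[100,100,1];print(p[:2],np.degrees(p[2]));print(np.round(f.fun.reshape(-1,2),1).tolist())
np.save("pose.npy",p)
for k in([-110,0,34],[65,0,54],[155,0,109],[83,0,109]):print(k,c2w(p,k).round(1))
for n,q in (("top",(np.array([[690,385]])/4.3+[170,105])),):print(q,proj(s,c2w(p,[-110,0,54])))
from bench import readout
from scipy.spatial.transform import Rotation as R
print(R.from_euler("xyz",readout.sense()["tcp_rot"],degrees=True).as_matrix().round(2))
```

```text
[585.1238183   37.05395038] 72.2338673787481
[[0.9, 0.8], [-0.1, -1.4], [-0.3, 0.4], [-0.2, -1.1], [1.2, -1.8], [0.5, -0.6], [-0.9, -0.7], [-0.9, -1.4], [0.2, -1.9], [-1.9, -2.3], [1.3, -1.6], [0.5, -0.3]]
[-110, 0, 34] [[551.6 -67.7  34. ]]
[65, 0, 54] [[605.  99.  54.]]
[155, 0, 109] [[632.4 184.7 109. ]]
[83, 0, 109] [[610.4 116.1 109. ]]
[[330.46511628 194.53488372]] [[332.00400087 194.50923893]]
[[-0.92 -0.    0.39]
 [-0.39  0.   -0.92]
 [-0.   -1.   -0.  ]]
```

The ramp roller is confirmed as the middle-sized one, and the caddy pose is good to about 2 mm. Next I move above the point behind the roller, with the jaw axis across the caddy.

Emit:
move_arm:
  motion: "2 3 0 0 0 5;5 7 -1 0 0 10;8 11.5 -2 0 0 16;11 16 -3 0 0 22;14 20 -4 0 0 28;17 24.5 -5 0 0 34;20 29 -6 0 0 40;23 33.5 -7 0 0 46;26 38 -7 0 0 49.4;28 41 -8 0 0 49.4"
  fingers: 6

```text
time: 0.93
tool_pos: [462.7, -216.9, 165.3]
tcp_rot: [-90.0, 0.0, -107.5]
ft_force: [-0.1, 0.2, 1.0]
finger_gap: 60.2
```

Emit:
move_arm:
  motion: "2 2.5 0 0 0 0;2.6 3.4 0 0 0 0;2.6 3.4 0 0 0 0;2.6 3.4 0 0 0 0;2.6 3.4 0 0 0 0"

```text
time: 1.35
tool_pos: [487.6, -185.7, 165.6]
tcp_rot: [-90.0, -0.0, -107.8]
ft_force: [-0.4, 0.4, -0.1]
finger_gap: 60.5
```

```bash
cat > look.py <<'E'
import sys,cv2
from h import *
from bench import readout,eyes
st=readout.sense();p=np.load("pose.npy");d=st["tool_pos"]-[p[0],p[1],0];c,s=np.cos(p[2]),np.sin(p[2])
print("t",round(st["time"],2),"tcp",st["tool_pos"].round(1),"caddy",np.round([c*d[0]+s*d[1],-s*d[0]+c*d[1],d[2]],1),"rot",st["tcp_rot"].round(1),"F",st["ft_force"].round(1),"gap",round(st["finger_gap"],1))
if len(sys.argv)>1:
    ims=[]
    for n in sys.argv[2:]:
        k=eyes.snapshot(n);np.save(n+".npy",k,allow_pickle=True);im=k["image"]
        if n!="wrist":
            u=proj(k,c2w(p,[20,0,50]))[0].astype(int);im=im[max(u[1]-105,0):u[1]+105,max(u[0]-140,0):u[0]+140]
        ims.append(cv2.convertScaleAbs(cv2.resize(im,(400,300),interpolation=cv2.INTER_CUBIC),alpha=1.5,beta=15))
    cv2.imwrite(f"pics/{sys.argv[1]}.png",np.hstack(ims))
E
python3 look.py
```

```text
t 1.35 tcp [ 487.6 -185.7  165.6] caddy [-241.9   24.9  165.6] rot [ -90.    -0.  -107.8] F [-0.4  0.4 -0.1] gap 60.5
```

Emit:
move_arm:
  motion: "2 3 -2 0 0 0;4 6 -4 0 0 0;5.1 7.7 -6.5 0 0 0;5.1 7.7 -9 0 0 0;5.1 7.7 -10 0 0 0;5.1 7.7 -10 0 0 0;5.1 7.7 -10 0 0 0"

```text
time: 1.93
tool_pos: [538.4, -109.2, 65.8]
tcp_rot: [-90.1, -0.0, -107.9]
ft_force: [0.2, -0.1, 1.3]
finger_gap: 60.1
```

```bash
python3 look.py close1 wrist top
```

```text
t 1.93 tcp [ 538.4 -109.2   65.8] caddy [-1.536e+02 -1.000e-01  6.580e+01] rot [ -90.1   -0.  -107.9] F [ 0.2 -0.1  1.3] gap 60.1
```

View pics/close1.png

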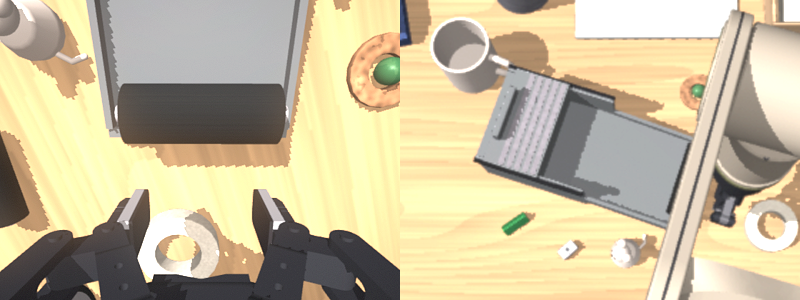

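The fingers line up squarely with the roller. Descending behind it, then approaching slowly to contact.

Emit:
move_arm:
  motion: "0 0 -2 0 0 0;0 0 -3.5 0 0 0;0 0 -4.2 0 0 0;0 0 -4.2 0 0 0;0.12 0.38 -4.2 0 0 0;0.21 0.67 -4.2 0 0 0;0.28 0.86 -4.2 0 0 0;0.31 0.95 -4.2 0 0 0;0.34 1.05 -4.2 0 0 0;0.37 1.14 -4.2 0 0 0"

```text
time: 2.87
tool_pos: [543.2, -96.3, 24.1]
tcp_rot: [-90.0, 0.0, -107.7]
ft_force: [0.1, -0.1, 1.1]
finger_gap: 59.7
```

Emit:
move_arm:
  motion: "0.03 0.1 0.01 0 0 0;0.06 0.19 0.03 0 0 0;0.09 0.29 0.04 0 0 0;0.12 0.38 0.06 0 0 0;0.15 0.48 0.07 0 0 0;0.18 0.57 0.08 0 0 0;0.21 0.67 0.1 0 0 0;0.24 0.76 0.11 0 0 0;0.27 0.86 0.13 0 0 0;0.31 0.95 0.14 0 0 0"

```text
time: 3.7
tool_pos: [546.0, -86.8, 25.1]
tcp_rot: [-90.0, -0.0, -107.8]
ft_force: [0.1, -1.6, 0.8]
finger_gap: 59.6
```

```bash
python3 look.py close2 wrist scene
```

```text
t 3.7 tcp [546.  -86.8  25.1] caddy [-129.9   -0.5   25.1] rot [ -90.    -0.  -107.8] F [ 0.1 -1.6  0.8] gap 59.6
```

View pics/close2.png

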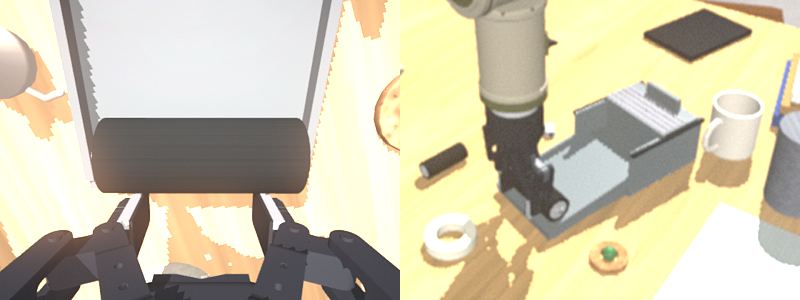

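In contact with the roller square (about 1.6 N) and it has begun to climb. Pushing on up the slope.

Emit:
move_arm:
  motion: "0.05 0.15 0.02 0 0 0;0.1 0.31 0.05 0 0 0;0.16 0.5 0.07 0 0 0;0.22 0.69 0.1 0 0 0;0.28 0.88 0.13 0 0 0;0.34 1.07 0.16 0 0 0;0.4 1.26 0.19 0 0 0;0.46 1.45 0.21 0 0 0;0.53 1.64 0.24 0 0 0;0.59 1.83 0.27 0 0 0"

```text
time: 4.63
tool_pos: [551.9, -68.4, 27.8]
tcp_rot: [-90.0, 0.0, -107.7]
ft_force: [-0.3, -1.8, 1.1]
finger_gap: 60.1
```

Emit:
move_arm:
  motion: "0.06 0.19 0.03 0 0 0;0.12 0.38 0.06 0 0 0;0.18 0.57 0.08 0 0 0;0.24 0.76 0.11 0 0 0;0.31 0.95 0.14 0 0 0;0.37 1.14 0.17 0 0 0;0.43 1.33 0.2 0 0 0;0.49 1.52 0.22 0 0 0;0.55 1.71 0.25 0 0 0;0.61 1.9 0.28 0 0 0"

```text
time: 5.47
tool_pos: [558.0, -49.5, 30.6]
tcp_rot: [-90.0, -0.0, -107.8]
ft_force: [-0.5, -1.9, 0.8]
finger_gap: 60.2
```

Emit:
move_arm:
  motion: "0.06 0.19 0.03 0 0 0;0.12 0.38 0.06 0 0 0;0.18 0.57 0.08 0 0 0;0.24 0.76 0.11 0 0 0;0.31 0.95 0.14 0 0 0;0.37 1.14 0.17 0 0 0;0.43 1.33 0.2 0 0 0;0.49 1.52 0.22 0 0 0;0.55 1.71 0.25 0 0 0;0.61 1.9 0.28 0 0 0"

```text
time: 6.3
tool_pos: [564.1, -30.5, 33.4]
tcp_rot: [-90.0, -0.0, -107.8]
ft_force: [-0.6, -1.3, 1.5]
finger_gap: 59.9
```

```bash
python3 look.py close3 wrist scene
```

```text
t 6.3 tcp [564.1 -30.5  33.4] caddy [-70.7  -0.6  33.4] rot [ -90.    -0.  -107.8] F [-0.6 -1.3  1.5] gap 59.9
```

View pics/close3.png

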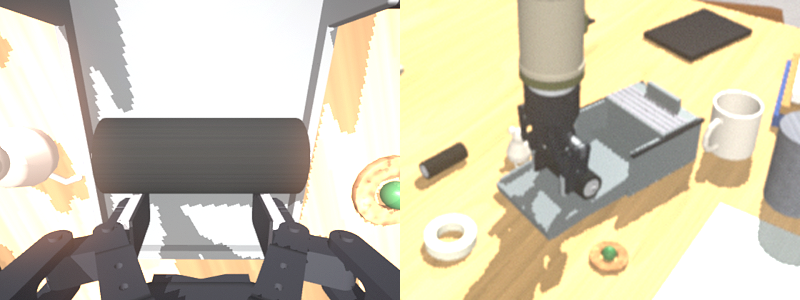

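Emit:
move_arm:
  motion: "0.06 0.19 0.03 0 0 0;0.12 0.38 0.06 0 0 0;0.18 0.57 0.08 0 0 0;0.24 0.76 0.11 0 0 0;0.31 0.95 0.14 0 0 0;0.37 1.14 0.17 0 0 0;0.43 1.33 0.2 0 0 0;0.49 1.52 0.22 0 0 0;0.55 1.71 0.25 0 0 0;0.61 1.9 0.28 0 0 0"

```text
time: 7.23
tool_pos: [570.2, -11.5, 36.2]
tcp_rot: [-90.0, 0.0, -107.8]
ft_force: [-0.4, -2.7, 2.6]
finger_gap: 60.1
```

Emit:
move_arm:
  motion: "0.06 0.19 0.03 0 0 0;0.12 0.38 0.06 0 0 0;0.18 0.57 0.08 0 0 0;0.24 0.76 0.11 0 0 0;0.31 0.95 0.14 0 0 0;0.37 1.14 0.17 0 0 0;0.43 1.33 0.2 0 0 0;0.49 1.52 0.22 0 0 0;0.55 1.71 0.25 0 0 0;0.61 1.9 0.28 0 0 0"

```text
time: 8.07
tool_pos: [576.3, 7.5, 39.0]
tcp_rot: [-90.0, -0.0, -107.8]
ft_force: [-0.8, -2.5, 0.7]
finger_gap: 59.8
```

Emit:
move_arm:
  motion: "0.06 0.19 0.03 0 0 0;0.12 0.38 0.06 0 0 0;0.18 0.57 0.08 0 0 0;0.24 0.76 0.11 0 0 0;0.31 0.95 0.14 0 0 0;0.37 1.14 0.17 0 0 0;0.43 1.33 0.2 0 0 0;0.49 1.52 0.22 0 0 0;0.55 1.71 0.25 0 0 0;0.61 1.9 0.28 0 0 0"

```text
time: 8.9
tool_pos: [582.4, 26.5, 41.8]
tcp_rot: [-90.0, -0.0, -107.7]
ft_force: [-1.2, -2.6, 1.2]
finger_gap: 60.1
```

Emit:
move_arm:
  motion: "0.06 0.18 0.03 0 0 0;0.11 0.34 0.05 0 0 0;0.16 0.48 0.07 0 0 0;0.2 0.6 0.09 0 0 0;0.23 0.72 0.11 0 0 0;0.27 0.84 0.13 0 0 0;0.31 0.96 0.14 0 0 0;0.35 1.08 0.16 0 0 0;0.38 1.19 0.17 0 0 0;0.42 1.3 0.18 0 0 0"

```text
time: 9.73
tool_pos: [586.6, 39.4, 43.6]
tcp_rot: [-90.0, 0.0, -107.8]
ft_force: [-0.6, -2.3, 1.5]
finger_gap: 60.6
```

```bash
python3 look.py close4 wrist scene
```

```text
t 9.73 tcp [586.6  39.4  43.6] caddy [ 2.7 -0.7 43.6] rot [ -90.     0.  -107.8] F [-0.6 -2.3  1.5] gap 60.6
```

View pics/close4.png

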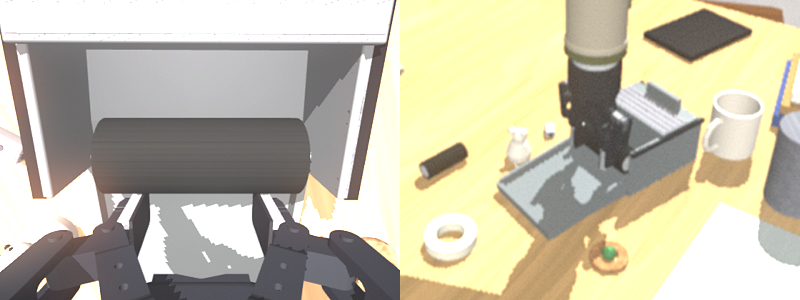

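Roller still square, at x of about 34, nearing the crest. Going over it slowly.

Emit:
move_arm:
  motion: "0.03 0.1 0.02 0 0 0;0.06 0.19 0.03 0 0 0;0.09 0.29 0.05 0 0 0;0.12 0.38 0.06 0 0 0;0.15 0.48 0.08 0 0 0;0.18 0.57 0.09 0 0 0;0.21 0.67 0.1 0 0 0;0.24 0.76 0.11 0 0 0;0.27 0.86 0.13 0 0 0;0.31 0.95 0.14 0 0 0"

```text
time: 10.67
tool_pos: [589.7, 49.0, 45.1]
tcp_rot: [-90.0, 0.0, -107.8]
ft_force: [-1.4, -2.0, 2.2]
finger_gap: 60.0
```

Emit:
move_arm:
  motion: "0.03 0.1 0 0 0 0;0.06 0.19 0 0 0 0;0.09 0.29 0 0 0 0;0.12 0.38 0 0 0 0;0.15 0.48 0 0 0 0;0.18 0.57 0 0 0 0;0.21 0.67 0 0 0 0;0.24 0.76 0 0 0 0;0.27 0.86 0 0 0 0;0.31 0.95 0 0 0 0"

```text
time: 11.5
tool_pos: [592.7, 58.5, 44.9]
tcp_rot: [-90.0, 0.0, -107.7]
ft_force: [0.6, 0.1, 0.5]
finger_gap: 59.9
```

```bash
python3 look.py close5 wrist scene
```

```text
t 11.5 tcp [592.7  58.5  44.9] caddy [22.8 -0.7 44.9] rot [ -90.     0.  -107.7] F [0.6 0.1 0.5] gap 59.9
```

View pics/close5.png

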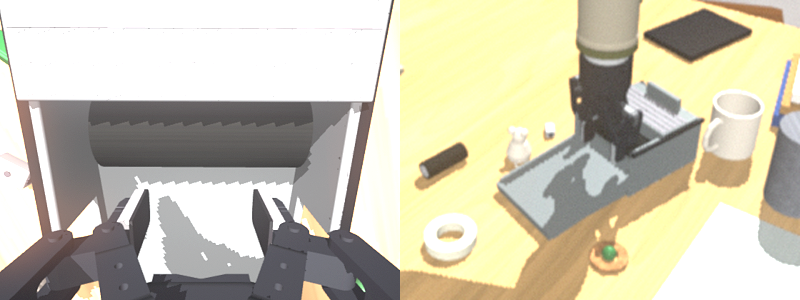

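The roller went over the crest into the seat. I'll follow it up gently to confirm it sits on the stop.

Emit:
move_arm:
  motion: "0.06 0.19 0 0 0 0;0.12 0.38 0 0 0 0;0.18 0.57 0 0 0 0;0.21 0.67 0 0 0 0;0.24 0.76 0 0 0 0;0.27 0.86 0 0 0 0;0.3 0.93 0 0 0 0;0.3 0.93 0 0 0 0"

```text
time: 12.27
tool_pos: [595.8, 67.8, 45.0]
tcp_rot: [-90.0, 0.0, -107.7]
ft_force: [0.4, -0.0, 0.3]
finger_gap: 60.2
```

Emit:
move_arm:
  motion: "0.03 0.08 0 0 0 0;0.05 0.15 0 0 0 0;0.07 0.22 0 0 0 0;0.07 0.22 0 0 0 0"

```text
time: 12.6
tool_pos: [596.5, 69.9, 45.0]
tcp_rot: [-90.0, 0.0, -107.7]
ft_force: [-0.2, 0.2, -0.1]
finger_gap: 59.6
```

```bash
python3 look.py
```

```text
t 12.6 tcp [596.5  69.9  45. ] caddy [34.8 -0.8 45. ] rot [ -90.     0.  -107.7] F [-0.2  0.2 -0.1] gap 59.6
```

Emit:
move_arm:
  motion: "0.03 0.1 0 0 0 0;0.06 0.19 0 0 0 0;0.06 0.19 0 0 0 0"

```text
time: 12.85
tool_pos: [597.1, 71.9, 45.1]
tcp_rot: [-90.0, 0.0, -107.7]
ft_force: [0.9, -0.5, 0.0]
finger_gap: 59.8
```

```bash
python3 look.py close6 wrist scene
```

```text
t 12.85 tcp [597.1  71.9  45.1] caddy [36.9 -0.8 45.1] rot [ -90.     0.  -107.7] F [ 0.9 -0.5  0. ] gap 59.8
```

View pics/close6.png

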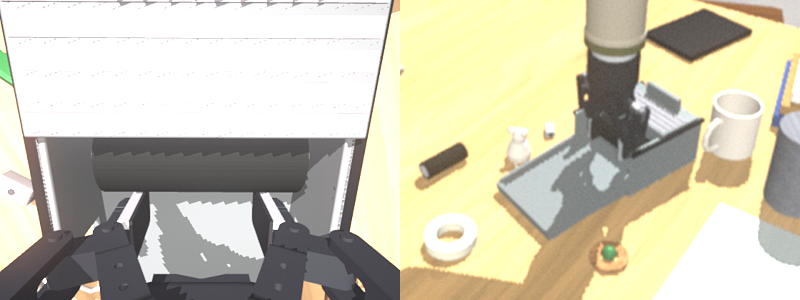

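The roller's rear edge sits at row 192, the same as when it was in contact, and there is no free travel left: it is resting on the stop. Retract, lift, and go round behind the ridge.

Emit:
move_arm:
  motion: "-0.1 -0.32 0 0 0 0;-0.2 -0.65 0 0 0 0;-0.2 -0.65 0.3 0 0 0;-0.2 -0.65 1.5 0 0 0;-0.2 -0.65 4 0 0 0;-0.2 -0.65 7 0 0 0;-0.2 -0.65 9.5 0 0 0;-0.2 -0.65 10 0 0 0;-0.2 -0.65 10 0 0 0"

```text
time: 13.7
tool_pos: [597.4, 65.3, 149.4]
tcp_rot: [-89.6, 0.1, -107.8]
ft_force: [0.1, -0.1, 0.2]
finger_gap: 59.9
```

Emit:
move_arm:
  motion: "0.6 2 0 0 0 0;1.5 4.5 0 0 0 0;2.4 7.5 0 0 0 0;3.3 10.5 0 0 0 0;4.2 13 0 0 0 0;4.6 14.3 0 0 0 0;4.6 14.3 0 0 0 0;4.6 14.3 0 0 0 0;4.6 14.3 0 0 0 0"
  fingers: 2

```text
time: 14.45
tool_pos: [640.3, 207.5, 143.9]
tcp_rot: [-90.1, -0.1, -107.8]
ft_force: [-0.4, -0.5, -0.7]
finger_gap: 20.1
```

```bash
python3 look.py close7 wrist scene
```

```text
t 14.45 tcp [640.3 207.5 143.9] caddy [179.1  -0.6 143.9] rot [-9.010e+01 -1.000e-01 -1.078e+02] F [-0.4 -0.5 -0.7] gap 20.1
```

View pics/close7.png

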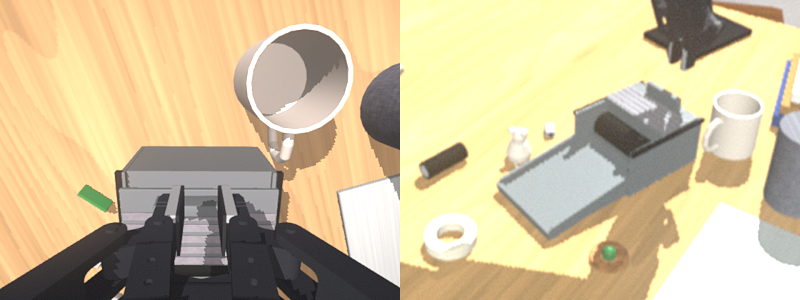

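The roller is resting in the bay (scene crop (622,130)). Moving 6 mm further back for clearance, then descending behind the ridge.

Emit:
move_arm:
  motion: "0.1 0.3 -0.5 0 0 0;0.18 0.57 -1.5 0 0 0;0.18 0.57 -2.5 0 0 0;0.18 0.57 -3.3 0 0 0;0.18 0.57 -4 0 0 0;0.18 0.57 -4.5 0 0 0;0.18 0.57 -4.7 0 0 0;0.18 0.57 -4.7 0 0 0"

```text
time: 15.22
tool_pos: [642.4, 213.8, 97.0]
tcp_rot: [-90.1, -0.0, -107.8]
ft_force: [-0.3, 0.4, -0.6]
finger_gap: 19.9
```

```bash
python3 look.py close8 wrist scene
```

```text
t 15.22 tcp [642.4 213.8  97. ] caddy [185.8  -0.6  97. ] rot [ -90.1   -0.  -107.8] F [-0.3  0.4 -0.6] gap 19.9
```

View pics/close8.png

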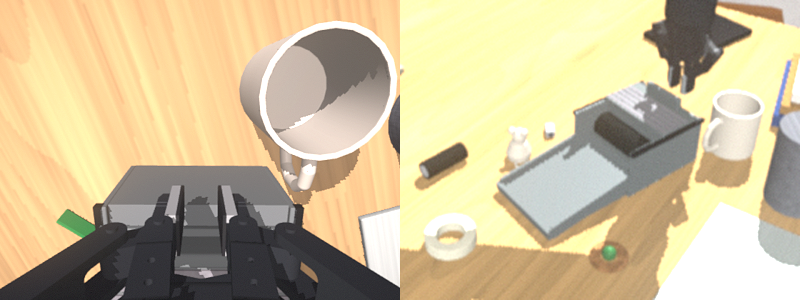

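Behind the ridge with no contact force. Pushing the shutter forward.

Emit:
move_arm:
  motion: "-0.06 -0.19 0 0 0 0;-0.14 -0.43 0 0 0 0;-0.23 -0.71 0 0 0 0;-0.31 -0.95 0 0 0 0;-0.38 -1.19 0 0 0 0;-0.46 -1.43 0 0 0 0;-0.53 -1.67 0 0 0 0;-0.61 -1.9 0 0 0 0;-0.69 -2.14 0 0 0 0;-0.76 -2.38 0 0 0 0"

```text
time: 16.15
tool_pos: [635.3, 190.2, 98.1]
tcp_rot: [-90.0, 0.0, -107.7]
ft_force: [0.6, 1.7, -0.1]
finger_gap: 19.8
```

Emit:
move_arm:
  motion: "-0.09 -0.29 0 0 0 0;-0.18 -0.57 0 0 0 0;-0.27 -0.86 0 0 0 0;-0.37 -1.14 0 0 0 0;-0.46 -1.43 0 0 0 0;-0.55 -1.71 0 0 0 0;-0.64 -2 0 0 0 0;-0.73 -2.29 0 0 0 0;-0.82 -2.57 0 0 0 0;-0.92 -2.86 0 0 0 0"

```text
time: 16.98
tool_pos: [625.9, 161.3, 98.0]
tcp_rot: [-90.0, -0.0, -107.7]
ft_force: [-1.0, 1.4, 0.9]
finger_gap: 19.3
```

Emit:
move_arm:
  motion: "-0.09 -0.29 0 0 0 0;-0.18 -0.57 0 0 0 0;-0.27 -0.86 0 0 0 0;-0.37 -1.14 0 0 0 0;-0.46 -1.43 0 0 0 0;-0.55 -1.71 0 0 0 0;-0.61 -1.9 0 0 0 0;-0.67 -2.1 0 0 0 0;-0.7 -2.19 0 0 0 0;-0.73 -2.29 0 0 0 0"

```text
time: 17.82
tool_pos: [618.7, 138.5, 98.0]
tcp_rot: [-90.0, 0.0, -107.8]
ft_force: [-0.7, 2.2, 0.6]
finger_gap: 20.1
```

```bash
python3 look.py
```

```text
t 17.82 tcp [618.7 138.5  98. ] caddy [106.9  -1.   98. ] rot [ -90.     0.  -107.8] F [-0.7  2.2  0.6] gap 20.1
```

Emit:
move_arm:
  motion: "-0.03 -0.1 0 0 0 0;-0.06 -0.19 0 0 0 0;-0.09 -0.29 0 0 0 0;-0.12 -0.38 0 0 0 0;-0.12 -0.38 0 0 0 0"

```text
time: 18.23
tool_pos: [617.5, 134.6, 97.9]
tcp_rot: [-90.0, -0.0, -107.8]
ft_force: [-0.3, 0.8, 0.2]
finger_gap: 20.1
```

Emit:
move_arm:
  motion: "-0.03 -0.1 0 0 0 0;-0.06 -0.19 0 0 0 0;-0.06 -0.19 0 0 0 0"

```text
time: 18.48
tool_pos: [617.4, 134.3, 98.1]
tcp_rot: [-90.0, 0.1, -107.7]
ft_force: [2.6, 7.5, -2.0]
finger_gap: 20.0
```

Emit:
move_arm:
  motion: "-0.03 -0.1 0 0 0 0;-0.03 -0.1 0 0 0 0"

```text
time: 18.65
tool_pos: [617.4, 134.2, 98.2]
tcp_rot: [-89.9, 0.2, -107.7]
ft_force: [3.7, 11.5, -3.3]
finger_gap: 19.9
```

The arm has stopped, with force climbing to 12 N against about 1.6 N of friction: that is the end stop. Back off, lift clear, and check numerically.

Emit:
move_arm:
  motion: "0.06 0.19 0 0 0 0;0.18 0.57 0 0 0 0;0.3 0.95 0 0 0 0;0.3 0.95 1 0 0 0;0.3 0.95 4 0 0 0;0.3 0.95 8 0 0 0;0.3 0.95 12 0 0 0;0.3 0.95 15 0 0 0;0.3 0.95 15 0 0 0"

```text
time: 19.4
tool_pos: [623.3, 141.7, 258.7]
tcp_rot: [-89.3, 0.3, -107.8]
ft_force: [1.2, 0.5, 1.3]
finger_gap: 20.1
```

Emit:
move_arm:
  motion: "-3 -3 0 0 0 0;-6 -6 0 0 0 0;-9 -9 0 0 0 0;-12 -12 0 0 0 0;-15 -15 0 0 0 0;-18 -18 0 0 0 0;-21 -21 0 0 0 0;-24 -24 0 0 0 0;-27 -27 0 0 0 0;-27 -27 0 0 0 0"

```text
time: 20.23
tool_pos: [346.2, -132.2, 248.7]
tcp_rot: [-90.0, -0.2, -108.0]
ft_force: [-1.1, 1.2, -0.4]
finger_gap: 20.3
```

```bash
python3 look.py end top scene
python3 - <<'E'
from h import *
import cv2
p=np.load("pose.npy")
for n in("top","scene"):
    a=cv2.imread(f"pics/{n}0.png",0);s=cam(n);b=cv2.cvtColor(s["image"],cv2.COLOR_BGR2GRAY)
    X=np.array([[x,0,100] for x in np.arange(-20,160,1.)])
    c=proj(s,c2w(p,[155,0,100]))[0].round().astype(int);w=16
    t=a[c[1]-w:c[1]+w,c[0]-w:c[0]+w]
    r=cv2.matchTemplate(b,t,cv2.TM_CCOEFF_NORMED)
    q=[(r[int(round(v-w)),int(round(u-w))],x) for (u,v),x in zip(proj(s,c2w(p,X)),X[:,0])]
    print(n,"ridge x best",sorted(q)[-4:])
    # changes elsewhere
    d=cv2.absdiff(cv2.GaussianBlur(a,(5,5),0),cv2.GaussianBlur(b,(5,5),0))>25
    k,_,st,ce=cv2.connectedComponentsWithStats(d.astype(np.uint8))
    print([(st[i,:5].tolist()) for i in range(1,k) if st[i,4]>25])
E
```

```text
t 20.23 tcp [ 346.2 -132.2  248.7] caddy [-234.   175.9  248.7] rot [ -90.    -0.2 -108. ] F [-1.1  1.2 -0.4] gap 20.3
top ridge x best [(np.float32(0.7898351), np.float64(89.0)), (np.float32(0.80354065), np.float64(92.0)), (np.float32(0.8482103), np.float64(90.0)), (np.float32(0.8482103), np.float64(91.0))]
[[210, 117, 29, 12, 72], [223, 128, 54, 74, 1615], [193, 131, 23, 36, 339], [300, 143, 14, 11, 79], [259, 148, 39, 55, 1296], [313, 168, 35, 56, 1125], [339, 171, 24, 52, 463], [397, 208, 100, 129, 4048], [547, 226, 13, 10, 77], [505, 237, 55, 40, 812], [360, 241, 200, 179, 14911], [528, 262, 8, 7, 49], [541, 265, 9, 8, 60], [541, 281, 7, 6, 37], [554, 284, 6, 7, 35], [394, 286, 5, 12, 31], [541, 296, 6, 6, 29], [554, 299, 6, 6, 30], [477, 315, 22, 2, 39], [310, 369, 62, 51, 2001], [473, 375, 87, 45, 1290], [262, 413, 46, 7, 240]]
scene ridge x best [(np.float32(0.79193705), np.float64(92.0)), (np.float32(0.79193705), np.float64(93.0)), (np.float32(0.80140585), np.float64(89.0)), (np.float32(0.80140585), np.float64(90.0))]
[[131, 0, 39, 81, 1454], [28, 25, 62, 21, 497], [87, 38, 47, 20, 438], [27, 53, 10, 27, 118], [100, 56, 56, 101, 2826], [154, 82, 16, 23, 234], [41, 85, 11, 9, 49], [145, 90, 6, 14, 44], [319, 183, 12, 7, 37], [333, 182, 27, 24, 355], [312, 189, 26, 23, 180], [100, 191, 28, 16, 151], [286, 193, 60, 38, 938], [86, 196, 53, 33, 1036], [350, 211, 14, 8, 32], [8, 212, 28, 15, 173], [277, 223, 45, 37, 970], [102, 230, 32, 18, 242], [233, 240, 45, 48, 1074], [0, 242, 99, 83, 3625], [228, 269, 36, 36, 387], [304, 277, 10, 10, 62], [0, 305, 108, 77, 2758]]
```

Template matching at whole-pixel steps puts the ridge at about 90. I'll measure the shutter's travel properly by rectifying the plate plane.

Run:
```python
from h import *
import cv2
p=np.load("pose.npy")
def rect(im,s,z,xs,ys):
    X,Y=np.meshgrid(xs,ys);q=proj(s,c2w(p,np.c_[X.ravel(),Y.ravel(),np.full(X.size,z)])).astype(np.float32).reshape(X.shape+(2,))
    return cv2.remap(im,q[...,0],q[...,1],cv2.INTER_CUBIC).astype(np.float32)
for n in("top","scene"):
    a=cv2.imread(f"pics/{n}0.png",0);s=cam(n);b=cv2.cvtColor(s["image"],cv2.COLOR_BGR2GRAY)
    for z,x0,x1,y0 in((89,92,145,50),(109,146,163,33)):
        A=rect(a,s,z,np.arange(x0,x1,.5),np.arange(-y0,y0,1.)); B=rect(b,s,z,np.arange(x0-90,x1-50,.5),np.arange(-y0-3,y0+3,1.))
        r=cv2.matchTemplate(B,A,cv2.TM_CCOEFF_NORMED).max(0);i=np.argsort(r)[::-1][:5]
        print(n,z,[(round(90-k*.5,1),round(float(r[k]),3)) for k in i])
    for nm,im in(("before",a),("after",b)):
        P=rect(im,s,109,np.arange(60,180,2.),np.arange(-28,28,1.)).mean(0);print(n,nm,P.round().astype(int).tolist())
    P=rect(b,s,89,np.arange(0,60,2.),np.arange(-45,45,1.)).mean(0);print("front edge 0..60",P.round().astype(int).tolist())
```

```text
top 89 [(np.float64(64.5), 0.962), (np.float64(64.0), 0.959), (np.float64(65.0), 0.954), (np.float64(63.5), 0.945), (np.float64(65.5), 0.934)]
top 109 [(np.float64(65.0), 0.808), (np.float64(65.5), 0.804), (np.float64(66.0), 0.782), (np.float64(64.5), 0.782), (np.float64(66.5), 0.748)]
top before [60, 60, 60, 60, 60, 60, 49, 35, 33, 33, 55, 100, 114, 123, 123, 117, 106, 106, 120, 123, 120, 109, 102, 115, 123, 122, 113, 102, 109, 122, 123, 118, 107, 97, 88, 74, 71, 65, 61, 61, 48, 34, 40, 79, 102, 104, 106, 105, 103, 104, 104, 109, 133, 140, 138, 137, 137, 136, 134, 133]
top after [113, 102, 93, 79, 72, 69, 63, 62, 57, 40, 42, 83, 103, 105, 106, 103, 101, 104, 104, 104, 104, 104, 104, 104, 104, 104, 104, 104, 104, 104, 104, 104, 104, 104, 104, 104, 104, 104, 104, 104, 104, 104, 104, 104, 104, 104, 104, 104, 104, 104, 104, 109, 132, 139, 137, 136, 136, 135, 133, 132]
front edge 0..60 [62, 62, 62, 62, 62, 62, 62, 62, 62, 60, 67, 100, 114, 122, 121, 116, 106, 107, 119, 122, 120, 110, 105, 113, 121, 122, 116, 106, 106, 119]
scene 89 [(np.float64(64.5), 0.98), (np.float64(64.0), 0.979), (n
[... 282 characters left out ...]
130, 136, 141, 138, 131, 128, 133, 139, 140, 134, 128, 129, 137, 140, 135, 124, 114, 107, 101, 96, 91, 88, 85, 83, 80, 78, 76, 73, 72, 70, 70, 73, 82, 98, 116, 129, 138, 146, 155, 163, 169, 170, 170, 169, 169, 169, 169, 169, 169, 169, 169]
scene after [86, 83, 81, 78, 76, 75, 72, 72, 75, 84, 101, 119, 132, 135, 134, 134, 135, 136, 136, 136, 135, 136, 136, 136, 136, 136, 136, 136, 137, 137, 137, 137, 136, 136, 136, 136, 137, 141, 150, 160, 169, 174, 175, 174, 174, 173, 174, 173, 173, 173, 173, 173, 172, 172, 172, 172, 173, 173, 173, 173]
front edge 0..60 [79, 76, 74, 71, 66, 58, 53, 55, 66, 86, 107, 124, 133, 142, 146, 142, 134, 130, 136, 144, 145, 138, 131, 132, 140, 145, 142, 135, 131, 135]
```

Measured travel is 64.5 mm, not 72: either the shutter was slightly closed at the start or it stuck short of the end. I'll compare its front edge with the wall ends (x = 20) in the same image; fully shut puts it at 17.5.

Run:
```python
from h import *
import cv2
p=np.load("pose.npy")
def prof(im,s,z,xs,y0,y1):
    X,Y=np.meshgrid(xs,np.arange(y0,y1,.5));q=proj(s,c2w(p,np.c_[X.ravel(),Y.ravel(),np.full(X.size,z)])).astype(np.float32).reshape(X.shape+(2,))
    return cv2.remap(im,q[...,0],q[...,1],cv2.INTER_CUBIC).astype(float).mean(0).round().astype(int).tolist()
for n in("top","scene"):
    a=cv2.imread(f"pics/{n}0.png",0);s=cam(n);b=cv2.cvtColor(s["image"],cv2.COLOR_BGR2GRAY)
    for y0,y1 in((-66,-62),(62,66),(-40,40)):
        print(n,y0,"before z84 x8..40",prof(a,s,84,np.arange(8,40,1.5),y0,y1))
        print(n,y0,"before z89 x76..100",prof(a,s,89,np.arange(74,104,1.5),y0,y1))
        print(n,y0,"after z89 x8..40",prof(b,s,89,np.arange(8,40,1.5),y0,y1))
    for nm,im in(("before",a),("after",b)):print("rear z89 155..185",nm,prof(im,s,89,np.arange(155,185,1.5),40,58))
```

```text
top -66 before z84 x8..40 [89, 89, 89, 89, 89, 89, 88, 88, 77, 58, 50, 56, 60, 68, 73, 69, 68, 70, 69, 69, 64, 62]
top -66 before z89 x76..100 [41, 38, 41, 43, 28, 23, 30, 59, 78, 88, 94, 94, 96, 93, 85, 84, 92, 96, 93, 94]
top -66 after z89 x8..40 [88, 88, 88, 87, 88, 88, 87, 87, 86, 86, 84, 90, 102, 108, 97, 87, 82, 86, 91, 86, 87, 93]
top 62 before z84 x8..40 [63, 63, 63, 64, 64, 64, 64, 63, 61, 56, 68, 80, 87, 88, 83, 81, 83, 85, 80, 82, 84, 83]
top 62 before z89 x76..100 [80, 81, 73, 68, 66, 51, 44, 62, 96, 101, 103, 110, 114, 112, 110, 106, 105, 104, 111, 114]
top 62 after z89 x8..40 [63, 64, 63, 63, 63, 63, 62, 60, 66, 94, 100, 107, 114, 111, 110, 111, 107, 106, 106, 111, 112, 113]
top -40 before z84 x8..40 [100, 100, 100, 101, 101, 100, 100, 100, 101, 101, 100, 100, 100, 100, 101, 101, 101, 101, 101, 101, 94, 76]
top -40 before z89 x76..100 [60, 52, 39, 34, 33, 32, 37, 66, 98, 108, 119, 123, 123, 121, 112, 105, 104, 114, 122, 123]
top -40 after z89 x8..40 [62, 62, 62, 62, 62, 62, 62, 59, 67, 94, 107, 118, 122, 122, 120, 113, 106, 106, 114, 121, 122, 121]
rear z89 155..185 bef
[... 902 characters left out ...]
2, 111, 93, 96, 109, 120, 126, 132, 139, 143, 142, 139, 135, 132, 133, 137, 142, 145]
scene -40 before z84 x8..40 [71, 71, 71, 71, 71, 71, 71, 70, 71, 71, 71, 71, 71, 71, 71, 71, 71, 71, 71, 71, 71, 70]
scene -40 before z89 x76..100 [69, 68, 68, 69, 72, 81, 94, 108, 120, 127, 133, 139, 142, 141, 137, 132, 129, 131, 136, 141]
scene -40 after z89 x8..40 [66, 60, 54, 53, 55, 62, 75, 91, 107, 120, 129, 135, 142, 146, 145, 141, 134, 130, 132, 138, 144, 146]
rear z89 155..185 before [110, 102, 96, 92, 90, 90, 90, 91, 96, 105, 116, 125, 133, 140, 147, 155, 162, 168, 171, 173]
rear z89 155..185 after [120, 122, 127, 136, 150, 164, 173, 178, 180, 180, 180, 179, 178, 178, 178, 178, 177, 177, 177, 178]
```

Relative to the wall ends, the front edge is about 2 mm beyond them in both views (17.5–18.5). So it is shut, and it started about 7 mm closed. One firmer push will settle it.

Emit:
move_arm:
  motion: "2 2 0 0 0 0;5 5 0 0 0 0;8 8 0 0 0 0;11 11 0 0 0 0;14 14 0 0 0 0;17 17 0 0 0 0;20 20 0 0 0 0;23 23 0 0 0 0;26 26 0 0 0 0;27.4 27.6 0 0 0 0"

```text
time: 21.17
tool_pos: [625.4, 152.5, 246.9]
tcp_rot: [-90.0, 0.0, -107.6]
ft_force: [1.1, 0.4, 0.3]
finger_gap: 20.2
```

Emit:
move_arm:
  motion: "0 0 0 0 0 0;0 0 0 0 0 0"

```text
time: 21.33
tool_pos: [623.8, 150.6, 246.4]
tcp_rot: [-90.1, -0.0, -107.5]
ft_force: [-0.2, 0.1, -0.7]
finger_gap: 19.9
```

Emit:
move_arm:
  motion: "0 0 -3 0 0 0;0 0 -6 0 0 0;0 0 -9 0 0 0;0 0 -11.5 0 0 0;0 0 -13.5 0 0 0;0 0 -14.8 0 0 0;-0.1 -0.3 -14.8 0 0 0;-0.2 -0.62 -14.8 0 0 0;-0.3 -0.95 -14.8 0 0 0;-0.4 -1.25 -14.8 0 0 0"

```text
time: 22.17
tool_pos: [621.0, 134.6, 102.5]
tcp_rot: [-89.8, 0.1, -107.8]
ft_force: [0.6, -0.3, -0.1]
finger_gap: 19.9
```

Emit:
move_arm:
  motion: "-0.06 -0.2 0 0 0 0;-0.12 -0.38 0 0 0 0;-0.18 -0.57 0 0 0 0;-0.24 -0.76 0 0 0 0;-0.3 -0.95 0 0 0 0;-0.3 -0.95 0 0 0 0"

```text
time: 22.67
tool_pos: [620.2, 132.6, 102.8]
tcp_rot: [-89.7, 0.8, -107.6]
ft_force: [14.8, 30.9, -6.4]
finger_gap: 20.2
```

At 34 N it moved less than 0.7 mm, which is just flex: it is on the end stop. Retreat, final check, hand in.

Emit:
move_arm:
  motion: "0.15 0.5 0 0 0 0;0.35 1.1 0 0 0 0;0.6 1.9 0 0 0 0;0.6 1.9 0.5 0 0 0;0.6 1.9 3 0 0 0;0.6 1.9 6 0 0 0;0.6 1.9 9 0 0 0;0.6 1.9 12 0 0 0;0.6 1.9 12 0 0 0"

```text
time: 23.42
tool_pos: [626.1, 144.5, 229.1]
tcp_rot: [-89.4, 0.3, -107.8]
ft_force: [1.1, -0.6, 0.2]
finger_gap: 19.9
```

Emit:
move_arm:
  motion: "-3 -3 0 0 0 0;-6 -6 0 0 0 0;-9 -9 0 0 0 0;-12 -12 0 0 0 0;-15 -15 0 0 0 0;-18 -18 0 0 0 0;-21 -21 0 0 0 0;-24 -24 0 0 0 0;-24 -24 0 0 0 0;-24 -24 0 0 0 0"

```text
time: 24.25
tool_pos: [381.5, -97.6, 220.6]
tcp_rot: [-89.9, -0.0, -108.0]
ft_force: [-0.1, 0.6, 0.2]
finger_gap: 19.7
```

```bash
cp pics/end.png pics/end0.png; cp top.npy topA.npy; python3 look.py end2 top scene
python3 - <<'E'
from h import *
import cv2
a=cam("topA");b=cam("top");o=cv2.imread("pics/top0.png",0)
g=lambda s:cv2.cvtColor(s["image"],cv2.COLOR_BGR2GRAY)
A,B=g(a),g(b);print("caddy diff max since 1st push",cv2.absdiff(A,B)[115:235,180:350].max())
for n,(u,v) in dict(mouse=(285,245),sharp=(245,244),grip=(208,226),ring=(336,133),mug=(172,105),tape=(387,227)).items():
    w=14;t=o[v-w:v+w,u-w:u+w];R=cv2.matchTemplate(B[v-w-8:v+w+8,u-w-8:u+w+8],t,cv2.TM_CCOEFF_NORMED);_,m,_,l=cv2.minMaxLoc(R);print(n,round(m,3),l[0]-8,l[1]-8)
E
```

```text
t 24.25 tcp [381.5 -97.6 220.6] caddy [-190.3  152.9  220.6] rot [ -89.9   -0.  -108. ] F [-0.1  0.6  0.2] gap 19.7
caddy diff max since 1st push 3
mouse 1.0 0 0
sharp 0.999 0 0
grip 1.0 0 0
ring 1.0 0 0
mug 1.0 0 0
tape 0.152 8 -3
```

The second push moved nothing, and the bystanders are unmoved. The tape is hidden by the arm from above, but the scene-view difference shows no change at (197,291).

```bash
python3 -c "
from bench import r
print(r.hand_in())"
```

```text
the job is handed in; nothing more can be done
None
```

The middle-sized roller is in the bay with the shutter shut over it, and I handed the job in at about 24 s of the 54 allowed. No verdict was reported.

- **Roller:** I pushed it up the ramp with two fingertips, staying behind it all the way at about 2–3 N. Just past the crest it rolled the last centimetre or so into the seat by itself. I followed it up and found it resting against the stop. The last picture before the shutter closed shows it lying in the bay.
- **Shutter, pushed until it stopped:** A second, firmer push at about 34 N moved it less than 0.7 mm. The pictures before and after that push differ by no more than noise.
- **A check that disagreed:** The shutter's measured travel was 64.5 mm, not the expected 72. Its front edge is at about x = 18 in the scene view and roughly 1.5 mm past the wall ends from above, where fully shut is 17.5. So I take it to be fully shut, having started about 7 mm closed.
- **Bystanders:** The mouse, sharpener, pencil grip, cork ring with marble and mug match their starting images exactly from above. The arm hid the tape in the final top view. An earlier scene view, taken after the first shutter push, showed no change there.

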